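# Load the board tester and latch its hold-down arm

## Task

Load the test fixture: seat the short board that has a single heat sink and a connector tongue flat in the fixture's nest, its tongue lying in the notch in the nest's wall, then swing the hold-down arm over it until it is fully home in its catch. If the arm is in the way at first, swing it aside. Leave the longer board and everything else on the bench where they are.

Things in the scene. Friction and masses are not known exactly. Their poses are not given: they have to be found in the camera images.
- fixture: test fixture, a black block 164 (x) x 170 (y) x 30 mm high that does not move, with the nest, a steel hinge post (x=+68 mm) and a steel catch (x=-64 mm) on top; origin at the centre of its underside, on the bench
- nest (a point): centre of the nest's floor, 30 mm above the bench; axes as the fixture's. The nest is inside 70 (x) x 116 (y) mm, with aluminium walls 6 mm thick and 9 mm high; the +y end wall has a 30 mm wide notch in its middle. The module belongs with its origin here and its axes parallel to these
- notch (a point): point on the nest's floor level 62 mm along +y from the nest's centre, in the notch; the module's tongue point belongs here
- catch (a point): middle of the catch's throat, 68 mm above the bench; axes as the fixture's. The catch is a steel C 16 (x) x 34 (y) mm, y -13 to +21 mm, top 82 mm above the bench, open to the fixture's -y side; the arm swings into it
- swing_arm (a joint): angle of the hold-down arm about its vertical hinge, rad: 0 = closed (along the fixture's -x, over the nest, against the back of the catch's throat), grows as it swings out to the fixture's -y side, limit 1.7. Steel flat bar 176 mm long, 14 mm wide, underside 62 and top 74 mm above the bench; turns level, with slight friction, stays where left
- latch_hinge (a point): point on the arm's vertical hinge axis, 68 mm above the bench; axes as the fixture's
- latch_knob (a point): on the axis of the upright black round knob near the arm's free end, 160 mm from the hinge axis; knob 16 mm across, from 74 to 110 mm above the bench; this point is 92 mm above the bench. Its x axis points along the arm from the knob towards the hinge. When closed, the knob stands 20 mm (centre to face) outside the catch
- module: the board to be loaded: black carrier plate 64 (x) x 110 (y) x 10 mm with one finned aluminium heat sink in the middle of its top, 44 (x) x 30 (y) mm, from 10 to 28 mm above its underside, and a connector tongue 22 mm wide, 14 mm long, 10 mm thick sticking out in the middle of its +y end. Loose, 120 g; origin at the centre of the plate's underside
- tongue (a point): on the underside of the module's tongue, 62 mm along the module's +y from its origin
- spare: another, longer board, to be left alone: plate 64 x 140 (y) x 10 mm, two heat sinks, no tongue, 28 mm high in all; origin at the centre of its underside. Module and spare may change places
- calculator: white desk calculator, 150 (x) x 85 x 16 mm, loose, origin under its centre; leave alone
- marker: white marker pen with black cap, 130 (x) x 16 x 16 mm, loose, origin under its centre; leave alone
- tape: yellow roll of tape lying flat, 90 mm across, 24 mm high, loose, origin under its centre; leave alone
- driver: screwdriver lying along its x axis, 170 mm long, about 30 mm thick, loose; leave alone
- bottle: upright white bottle with blue cap, 48 mm across, 130 mm high, loose, origin under its centre; leave alone
- bin: grey open bin with screws, 100 (x) x 130 (y) x 45 mm high, heavy and fixed, origin under its centre; an obstacle
Mind the look-alikes: they are no part of the job. Leave any orange or turquoise look-alike of the module alone.

How it is judged:
By the outcome, as a careful person would: the job done as asked, in the order asked, and still so for the second after the job is handed in, with the robot touching nothing.
It also fails if it takes over 69 s, if anything falls off the work surface, if the arm or the gripper's body presses on something with over 40 N, if the wrist force passes 120 N, or if a joint passes its speed limit or range.

## Robot

A 6-joint arm with a two-finger parallel gripper is mounted at the origin on the work surface. World frame = base frame: x ahead of the robot, y to its left, z up, the work surface at z = 0. Lengths are in m, angles in rad, forces in N, time in s.
With the tool pointing down it reaches from about 0.375 to 0.9 m from the base axis. Payload 3.1 kg.
Tool frame: the origin (TCP) lies midway between the tips of the shut fingers; the grasp point (between the pads) lies 19 mm behind it; z points along the fingers, y is the line along which they close (so a half turn about z gives the same grasp; the last joint's range is limited). The gripper opens to 87 mm and grips with 3 to 60 N. Pads are 19 mm wide; open, the fingers measure 117 mm over their backs; the gripper's body (75 mm by 190 mm) begins 51 mm behind the grasp point.
Start: joints at [1.083, 0.527, 1.433, -0, 1.181, -0.178], TCP at [0.19, 0.595, 0.223] pointing down, gripper open.
Joint ranges: [-3.08, 3.08], [-0.75, 2.2], [0.22, 2.44], [-1.43, 4.57], [0, 2.65], [-2.85, 2.85]. Speed limits (rad/s): [2.79, 2.79, 3.14, 3.14, 3.14, 3.14].

## Interface

Orientations are given as a unit quaternion [x, y, z, w].
In Python, from rig import robot gives the robot as it stands.
- The arm moves only by the shell command python3 -m jog 'ROWS' [FORCE]. ROWS is a JSON object of lists of equal length, an entry for each row: "dp": the shift along the tool's x, y, z in mm, a list of three; "delta_rot": the turn, a rotation vector about the tool's x, y, z in rad, a list of three; "gripper": the opening, from -1 (shut) to 1 (fully open). A call has 1 to 12 rows; each row is the pose to reach, as a shift and turn from the pose commanded when the call began, along the tool's axes at that moment; what a row does not reach only later rows make up. A row lasts 1/10 s, in which the tool goes at most 50 mm and 8.59 degrees, less where a joint would pass 70% of its speed; a pose out of reach is approached as far as the arm can. A call with a gripper value outside its range is refused whole. The fingers move at their own pace and stop on an object; FORCE is the grip in N (left out, the last holds). Time passes only in rows, so rows that repeat a pose let the fingers close. It gives the time, the measured TCP pose, the force, the opening and the grip force at its end, in the units of the state.
- robot.get_obs(): the state, without advancing time (a new reading comes with each control period).
- robot.camera(name): name is "scene" or "top"; returns the picture (480x640x3 uint8, red, green, blue); there is no depth.
- robot.camera_model(name): a dict with "fx", "fy", "cx", "cy" (pixels), "xyz" and "orientation" of the camera in the world. Camera axes: x right, y down, z forward; pixel columns grow to the right and rows downward; lengths in m; the calibration is good to about 2 mm. A picture is of the moment at which its call begins. camera_model takes no time and is no camera call.
- robot.hand_in(): hands the job in; it is judged then, once.
Trained networks look in the newest picture that a camera, given by its name, has taken for a name from the list of things; names that differ only in an ending like _2 or _b are one class to them, and where a whole thing is asked for, a point or a joint stands for the part that bears it (a point fixed in the world has none). Each returns a list of dicts, best first, with "score" (0 to 1); they miss things now and then, are a little off and sometimes report something else, mostly with a low value. They report only what shows in the picture. A call takes as long as a camera call. They do not tell look-alikes from the thing itself.
- robot.search_frame(name, camera): "rect" ([left, top, right, bottom] in pixels, round what is visible of it).
The state is a dict: "time": time; "q": joint angles; "joint_velocities": joint speeds; "joint_torque": joint torques, N m; "position": TCP position; "tool_rot": TCP orientation; "ft_force": force on the tool from outside, world axes, zero at the start; "moment": the same for the moment, N m; "grip_width": finger opening in m; "grip_force": force on a finger pad.
Only numpy, scipy, OpenCV 4.12 (cv2) and the standard library are available. Lean on these libraries where they do the work, as an engineer would, in place of code of your own. Each camera call takes 0.05 s, during which the arm holds its last target. There are 200 camera calls.

## Working session

There is one attempt and no reset: what is moved stays moved. The work goes in short steps, Python scripts to look and compute and a shell command to move; the robot and the scene stay as the last step left them, time stands still between calls to the robot, and variables do not carry over. Pictures are saved under pics/ and viewed, at most 10 in all, crops included, and the job is handed in when it is done.

```bash
mkdir -p pics; ls; python3 - <<'E'
from rig import robot
import cv2
for n in ("scene","top"):
    im=robot.camera(n); cv2.imwrite(f"pics/{n}0.png",im[:,:,::-1]); print(robot.camera_model(n))
    for k in ("module","spare","fixture","latch_knob","swing_arm","catch"):
        print(n,k,[(d["rect"],round(d["score"],2)) for d in robot.search_frame(k,n)][:4])
o=robot.get_obs(); print(o)
E
```

```text
pics
{'fx': 589.0059567602029, 'fy': 589.0059567602029, 'cx': 318.83493382924655, 'cy': 246.33262072190252, 'xyz': array([0.88860185, 0.70680072, 1.06718841]), 'orientation': array([ 0.21515353,  0.92279356, -0.31139454, -0.07207253])}
scene module [([406.8, 242.3, 438.0, 289.4], 0.85), ([388.0, 307.5, 437.9, 363.0], 0.74), ([459.7, 351.4, 525.1, 399.3], 0.74)]
scene spare [([328.1, 340.6, 385.9, 411.7], 0.69)]
scene fixture [([273.6, 158.9, 359.3, 272.7], 0.58), ([232.0, 340.0, 279.2, 390.7], 0.19)]
scene latch_knob [([279.1, 158.7, 295.8, 232.4], 0.68)]
scene swing_arm [([284.8, 161.2, 302.8, 233.3], 0.65)]
scene catch [([271.8, 163.9, 360.8, 277.1], 0.59), ([311.5, 292.9, 365.9, 316.2], 0.37)]
{'fx': 510.26838697277236, 'fy': 510.26838697277236, 'cx': 318.28023436574045, 'cy': 236.49256876106443, 'xyz': array([0.32006584, 0.05529249, 1.29359984]), 'orientation': array([-0.69377507,  0.71365842, -0.06905377,  0.06781878])}
top module [([152.2, 299.2, 198.9, 344.0], 0.9), ([207.5, 271.6, 259.5, 297.2], 0.61), ([264.8, 304.8, 317.4, 348.7], 0.61)]
top spare [([197.3, 212.7, 254.9, 24
[... 298 characters left out ...]
time': 0.7, 'q': array([ 1.08348853e+00,  5.27466134e-01,  1.43272022e+00,  1.41953976e-05,
        1.18139880e+00, -1.78507794e-01]), 'joint_velocities': array([ 0.0011077 , -0.00127607,  0.00142683, -0.00032986, -0.000521  ,
        0.00080562]), 'joint_torque': array([-3.36355924e-04, -4.39871049e+01, -1.76947421e+01,  6.33910066e-02,
        5.04325842e-02, -5.21185007e-05]), 'position': array([0.18990518, 0.5954177 , 0.22256278]), 'tool_rot': array([ 1.53789926e-01,  9.88103567e-01,  5.68945959e-06, -4.98053859e-06]), 'ft_force': array([ 0.6853275 , -0.28694185,  0.52272615]), 'moment': array([-0.00742977, -0.00959678,  0.03212716]), 'grip_force': 0.0, 'grip_width': 0.08683747656900143}
```

View pics/scene0.png

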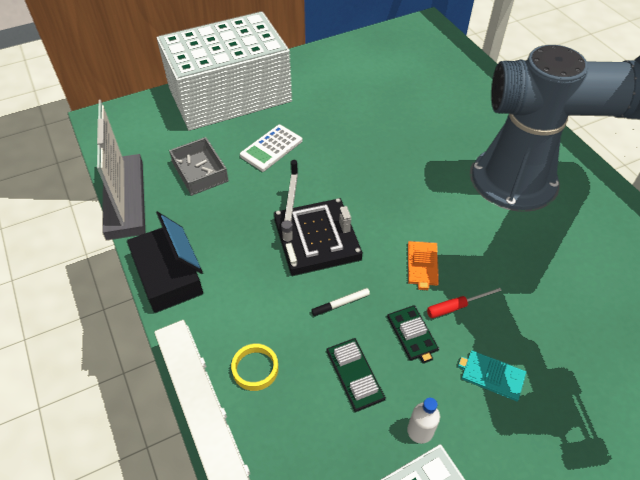

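View pics/top0.png

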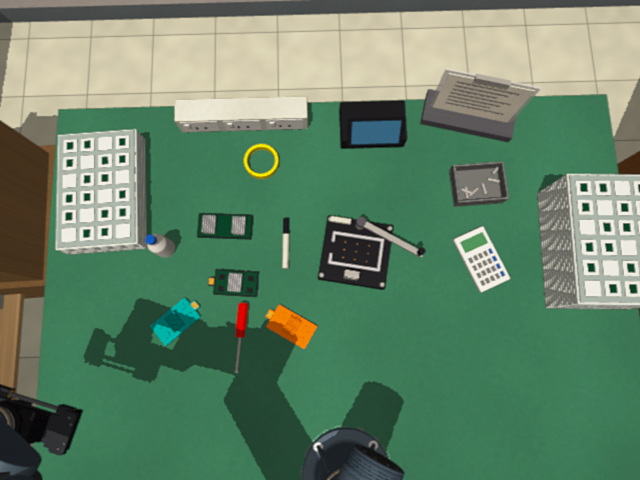

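```bash
cat > h.py <<'E'
import numpy as np, cv2
from rig import robot
from scipy.spatial.transform import Rotation as R
from scipy.optimize import minimize
def proj(c,P):
    m=robot.camera_model(c); p=(np.atleast_2d(P)-m["xyz"])@R.from_quat(m["orientation"]).as_matrix()
    return np.c_[m["fx"]*p[:,0]/p[:,2]+m["cx"],m["fy"]*p[:,1]/p[:,2]+m["cy"]]
def back(c,uv,z):
    m=robot.camera_model(c); d=R.from_quat(m["orientation"]).as_matrix()@[(uv[0]-m["cx"])/m["fx"],(uv[1]-m["cy"])/m["fy"],1]
    return m["xyz"]+d*(z-m["xyz"][2])/d[2]
def rect(x0,x1,y0,y1,z):
    return np.array([[x0,y0,z],[x1,y0,z],[x1,y1,z],[x0,y1,z],[x0,y0,z]])/1000
MOD=[np.array([[-32,-55,10],[32,-55,10],[32,55,10],[11,55,10],[11,69,10],[-11,69,10],[-11,55,10],[-32,55,10],[-32,-55,10]])/1000,rect(-22,22,-15,15,28)]
FIX=[rect(-82,82,-85,85,30),rect(-41,41,-64,64,39),rect(-35,35,-58,58,39)]
ARM=[rect(-176,0,-7,7,74)]
def place(poly,p,z0=0):
    c,s=np.cos(p[2]),np.sin(p[2])
    return poly@np.array([[c,s,0],[-s,c,0],[0,0,1]])+[p[0],p[1],z0]
def dense(P): return np.vstack([np.linspace(a,b,max(2,int(np.linalg.norm(b-a)/.001))) for a,b in zip(P,P[1:])])
def grads(ims,sig):
    o={}
    for c,im in ims.items():
        g=cv2.GaussianBlur(im.astype(np.float32),(0,0),sig)
        o[c]=np.sqrt(sum(cv2.Sobel(g,cv2.CV_32F,a,1-a)**2 for a in (0,1)).sum(2))
    return o
def fit(ims,model,p0,z0=0,free=(1,1,1)):
    p=np.array(p0,float); free=np.array(free,float); pts=np.vstack([dense(m) for m in model])
    sc=np.array([.004,.004,.05])
    for sig in (3,1.5,.8):
        G=grads(ims,sig)
        def f(q):
            t=0
            for c,g in G.items():
                uv=proj(c,place(pts,p+q*sc*free,z0)).astype(np.float32)
                t-=cv2.remap(g,uv[:,:1],uv[:,1:],cv2.INTER_LINEAR).mean()/g.mean()
            return t
        best=min((minimize(f,s,method="Nelder-Mead") for s in np.vstack([np.zeros(3),np.eye(3),-np.eye(3)])),key=lambda r:r.fun)
        p=p+best.x*sc*free
    return p,best.fun
def overlay(ims,items,name,boxes,k=5):
    out=[]
    for c,(l,t,r,b) in boxes:
        im=cv2.resize(ims[c][t:b,l:r,::-1],None,fx=k,fy=k,interpolation=cv2.INTER_CUBIC)
        for model,p,z0,col in items:
            for m in model: cv2.polylines(im,[np.int32(((proj(c,place(m,p,z0))+.5-[l,t])*k))],False,col,1)
        out.append(im)
    h=max(i.shape[0] for i in out)
    cv2.imwrite(name,np.hstack([cv2.copyMakeBorder(i,0,h-i.shape[0],0,0,0) for i in out]))
E
python3 - <<'E'
from h import *
ims={c:robot.camera(c) for c in("top","scene")}
m0=back("top",(236,283),.01); f0=back("top",(356,252),.03)
a=back("top",(362,222),.03);b=back("top",(352,274),.03);print(a,b)
yaw=np.arctan2(*(a-b)[1::-1])
for s in (["top"],["scene"],["top","scene"]):
    S={c:ims[c] for c in s}
    pf,v=fit(S,FIX,[*f0[:2],yaw]); pm,w=fit(S,MOD,[*m0[:2],0]); 
    print(s,pf.round(4),round(v,2),pm.round(4),round(w,2))
c,s=np.cos(pf[2]),np.sin(pf[2]); h=pf[:2]+.068*np.array([c,s])
r=[(fit(ims,ARM,[*h,pf[2]+t],0,(0,0,1))) for t in (.9,1.1,1.3)]
r=min(r,key=lambda x:x[1]); print("hinge",h,"arm",r[0][2]-pf[2],r[1])
it=[(FIX,pf,0,(0,0,255)),(MOD,pm,0,(255,0,255)),(ARM,r[0],0,(0,255,255))]
overlay(ims,it,"pics/ov1.png",[("top",(200,210,430,300)),],3)
overlay(ims,it,"pics/ov1.png",[("top",(310,205,430,300)),("scene",(265,150,365,280))],3)
overlay(ims,it,"pics/ov2.png",[("top",(200,260,270,305)),("scene",(380,295,445,370))],3)
a,b=[cv2.imread(f"pics/ov{i}.png") for i in(1,2)]
w=max(a.shape[1],b.shape[1]); st=np.vstack([cv2.copyMakeBorder(i,0,0,0,w-i.shape[1],0) for i in(a,b)])
print(st.shape); cv2.imwrite("pics/ov3.png",st[:600,:800])
E
```

```text
[ 0.60241876 -0.06240238  0.03      ] [ 0.47067715 -0.03161965  0.03      ]Traceback (most recent call last):
  File "<stdin>", line 8, in <module>
  File "h.py", line 37, in fit
    best=min((minimize(f,s,method="Nelder-Mead") for s in np.vstack([np.zeros(3),np.eye(3),-np.eye(3)])),key=lambda r:r.fun)
  File "h.py", line 37, in <genexpr>
    best=min((minimize(f,s,method="Nelder-Mead") for s in np.vstack([np.zeros(3),np.eye(3),-np.eye(3)])),key=lambda r:r.fun)
              ~~~~~~~~^^^^^^^^^^^^^^^^^^^^^^^^^^
    res = _minimize_neldermead(fun, x0, args, callback, bounds=bounds,
                               **options)
    fxr = func(xr)
    fx = function(np.copy(x), *(wrapper_args + args))
  File "h.py", line 34, in f
    uv=proj(c,place(pts,p+q*sc*free,z0)).astype(np.float32)
       ~~~~^^^^^^^^^^^^^^^^^^^^^^^^^^^^^
  File "h.py", line 6, in proj
    m=robot.camera_model(c); p=(np.atleast_2d(P)-m["xyz"])@R.from_quat(m["orientation"]).as_matrix()
ValueError: time passes only in moves, steps and waits
```

```bash
sed -i 's/robot.camera_model(c)/cm(c)/; s/^def proj/import functools\ncm=functools.cache(lambda c:robot.camera_model(c))\ndef proj/' h.py
sed -i 's/robot.camera_model(c); d/cm(c); d/' h.py
cat > m1.py <<'E'
from h import *
ims={c:robot.camera(c) for c in("top","scene")}
m0=back("top",(236,283),.01); f0=back("top",(356,252),.03)
for s in (["top"],["scene"],["top","scene"]):
    S={c:ims[c] for c in s}
    pf,v=min((fit(S,FIX,[*f0[:2],y]) for y in(-.2,-.1,0)),key=lambda r:r[1]); pm,w=fit(S,MOD,[*m0[:2],0]); 
    print(s,pf.round(4),round(v,2),pm.round(4),round(w,2))
c,s=np.cos(pf[2]),np.sin(pf[2]); h=pf[:2]+.068*np.array([c,s])
r=[(fit(ims,ARM,[*h,pf[2]+t],0,(0,0,1))) for t in (.9,1.1,1.3)]
r=min(r,key=lambda x:x[1]); print("hinge",h,"arm",r[0][2]-pf[2],r[1])
it=[(FIX,pf,0,(0,0,255)),(MOD,pm,0,(255,0,255)),(ARM,r[0],0,(0,255,255))]
overlay(ims,it,"pics/ov1.png",[("top",(310,205,430,300)),("scene",(265,150,365,280))],3)
overlay(ims,it,"pics/ov2.png",[("top",(200,260,270,305)),("scene",(380,295,445,370))],3)
a,b=[cv2.imread(f"pics/ov{i}.png") for i in(1,2)]
w=max(a.shape[1],b.shape[1]); st=np.vstack([cv2.copyMakeBorder(i,0,0,0,w-i.shape[1],0) for i in(a,b)])
print(st.shape); cv2.imwrite("pics/ov3.png",st[:600,:800])
E
time python3 m1.py
```

```text
['top'] [ 0.5271 -0.0428 -0.1994] -8.46 [ 0.4598  0.2606 -0.0782] -5.5
['scene'] [ 0.5286 -0.0319 -0.1996] -8.54 [ 0.4622  0.2622 -0.0966] -6.33
['top', 'scene'] [ 0.5263 -0.0427 -0.1999] -17.22 [ 0.4609  0.2604 -0.1032] -11.41
hinge [ 0.59290853 -0.05615634] arm 1.2372478374819909 -16.706989288330078
(615, 660, 3)
real	0m16.264s
user	0m14.967s
sys	0m0.567s
```

View pics/ov3.png

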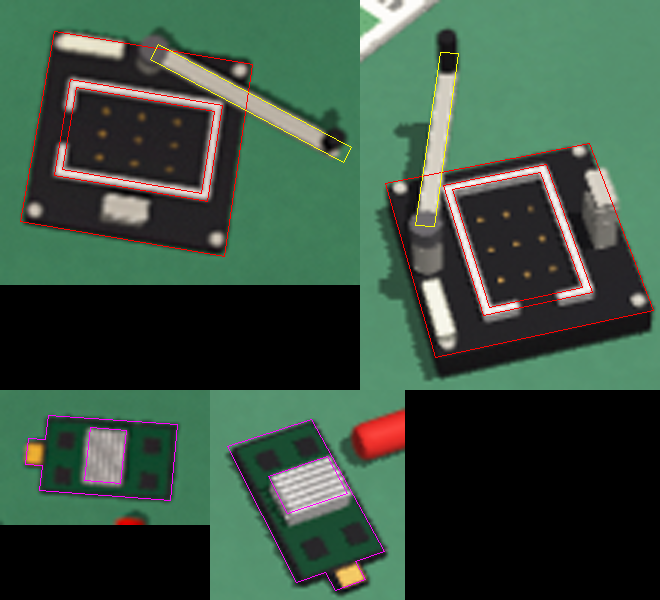

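```bash
cat >> h.py <<'E'
def go(x,y,z,yaw):
    "shift (mm) and turn in the tool's axes to TCP x,y,z with tool y axis at yaw+90deg, tool down"
    o=robot.get_obs(); T=R.from_quat(o["tool_rot"]); M=T.as_matrix()
    ey=np.array([-np.sin(yaw),np.cos(yaw),0]); W=np.c_[np.cross(ey,[0,0,-1]),ey,[0,0,-1]]
    d=(M.T@(np.array([x,y,z])-o["position"])*1000).round(1); r=(T.inv()*R.from_matrix(W)).as_rotvec().round(4)
    print("dp",d.tolist(),"rot",r.tolist(),"t",o["time"])
E
python3 - <<'E'
from h import *
go(.4609,.2604,.0135,-.1032); go(.4609,.2604,.1,-.1032)
E
```

```text
dp [-360.0, -236.8, 209.0] rot [0.0, -0.0, -0.2056] t 0.9
dp [-360.0, -236.8, 122.5] rot [0.0, -0.0, -0.2056] t 0.9
```

```bash
python3 -m jog '{"dp":[[-36,-24,0],[-72,-47,0],[-108,-71,0],[-144,-95,20],[-180,-118,40],[-216,-142,60],[-252,-166,80],[-288,-189,100],[-324,-213,122],[-360,-236.8,122],[-360,-236.8,122],[-360,-236.8,122]],"delta_rot":[[0,0,-0.02],[0,0,-0.04],[0,0,-0.06],[0,0,-0.08],[0,0,-0.1],[0,0,-0.12],[0,0,-0.14],[0,0,-0.16],[0,0,-0.18],[0,0,-0.2056],[0,0,-0.2056],[0,0,-0.2056]],"gripper":[0.3,0.3,0.3,0.3,0.3,0.3,0.3,0.3,0.3,0.3,0.3,0.3]}' 20
python3 - <<'E'
from h import *
go(.4609,.2604,.0135,-.1032)
E
```

```text
time: 2.1
position: [0.4617, 0.2596, 0.1005]
tool_rot: [0.053, 0.999, 0.0, -0.0]
ft_force: [-0.2, -0.0, 0.6]
grip_width: 0.0565
grip_force: 0.0
dp [0.9, 0.7, 87.0] rot [0.0003, -0.0001, -0.0031] t 2.1
```

```bash
python3 -m jog '{"dp":[[0,0,30],[0,0,55],[0,0,70],[0,0,80],[0,0,86],[0,0,86.5],[0,0,86.5],[0,0,86.5],[0,0,86.5],[0,0,86.5],[0,0,86.5],[0,0,86.5]],"delta_rot":[[0,0,0],[0,0,0],[0,0,0],[0,0,0],[0,0,0],[0,0,0],[0,0,0],[0,0,0],[0,0,0],[0,0,0],[0,0,0],[0,0,0]],"gripper":[0.3,0.3,0.3,0.3,0.3,0.3,0.3,-1,-1,-1,-1,-1]}' 20
python3 -m jog '{"dp":[[0,0,0],[0,0,0],[0,0,-10],[0,0,-30],[0,0,-60],[0,0,-90],[0,0,-110],[0,0,-110]],"delta_rot":[[0,0,0],[0,0,0],[0,0,0],[0,0,0],[0,0,0],[0,0,0],[0,0,0],[0,0,0]],"gripper":[-1,-1,-1,-1,-1,-1,-1,-1]}' 20
python3 - <<'E'
from h import *
go(.5263,-.0427,.14,-.2)
E
```

```text
time: 3.3
position: [0.4612, 0.2605, 0.0143]
tool_rot: [0.052, 0.999, 0.0, 0.0]
ft_force: [-0.9, 0.8, 0.9]
grip_width: 0.0297
grip_force: 20.0
time: 4.1
position: [0.4626, 0.261, 0.1269]
tool_rot: [0.051, 0.999, 0.001, 0.003]
ft_force: [1.1, 0.5, -1.1]
grip_width: 0.03
grip_force: 20.0
dp [-94.7, -295.5, -13.2] rot [0.0027, 0.0056, 0.097] t 4.1
```

```bash
python3 -m jog '{"dp":[[-9,-30,-18],[-19,-60,-18],[-28,-90,-18],[-38,-120,-18],[-47,-150,-18],[-57,-180,-18],[-66,-210,-18],[-76,-240,-18],[-85,-270,-18],[-94,-294,-18],[-94,-294,-18],[-94,-294,-18]],"delta_rot":[[0,0,0.01],[0,0,0.02],[0,0,0.03],[0,0,0.04],[0,0,0.05],[0,0,0.06],[0,0,0.07],[0,0,0.08],[0,0,0.09],[0,0,0.097],[0,0,0.097],[0,0,0.097]],"gripper":[-1,-1,-1,-1,-1,-1,-1,-1,-1,-1,-1,-1]}' 20
python3 - <<'E'
from h import *
go(.5263,-.0427,.09,-.2)
E
```

```text
time: 5.3
position: [0.523, -0.0417, 0.1409]
tool_rot: [0.101, 0.995, 0.0, -0.001]
ft_force: [0.3, -0.3, -1.6]
grip_width: 0.0296
grip_force: 20.0
dp [-3.6, -0.4, 50.9] rot [0.0006, -0.0031, -0.0017] t 5.3
```

```bash
python3 -m jog '{"dp":[[-3.5,-0.4,10],[-3.5,-0.4,25],[-3.5,-0.4,45],[-3.5,-0.4,60],[-3.5,-0.4,70],[-3.5,-0.4,77],[-3.5,-0.4,77],[-3.5,-0.4,77],[-3.5,-0.4,77]],"delta_rot":[[0,0,0],[0,0,0],[0,0,0],[0,0,0],[0,0,0],[0,0,0],[0,0,0],[0,0,0],[0,0,0]],"gripper":[-1,-1,-1,-1,-1,-1,-1,-1,-1]}' 20
cat > m2.py <<'E'
from h import *
import sys
F=np.array([.5263,-.0427,-.2]); ims={c:robot.camera(c) for c in("top","scene")}
o=robot.get_obs(); print(o["position"],o["ft_force"]); z=o["position"][2]-.0135
for s in (["top"],["scene"],["top","scene"]):
    r=fit({c:ims[c] for c in s},MOD[:1],F,z); print(s,r[0].round(4),round(r[1],2))
overlay(ims,[(MOD,r[0],z,(255,0,255)),(FIX,F,0,(0,0,255))],sys.argv[1],[("top",(310,205,430,300)),("scene",(260,110,380,280))],3)
E
python3 m2.py pics/in1.png
```

```text
time: 6.2
position: [0.528, -0.0428, 0.0657]
tool_rot: [0.1, 0.995, -0.0, 0.001]
ft_force: [0.1, 0.3, -0.7]
grip_width: 0.0299
grip_force: 20.0
[ 0.52795205 -0.04292077  0.06571214] [-0.35284327 -0.13818631  0.1043285 ]
['top'] [ 0.5264 -0.1103 -0.1006] -1.25
['scene'] [ 0.5319 -0.0443 -0.2133] -4.09
['top', 'scene'] [ 0.5317 -0.0456 -0.2162] -4.71
```

View pics/in1.png

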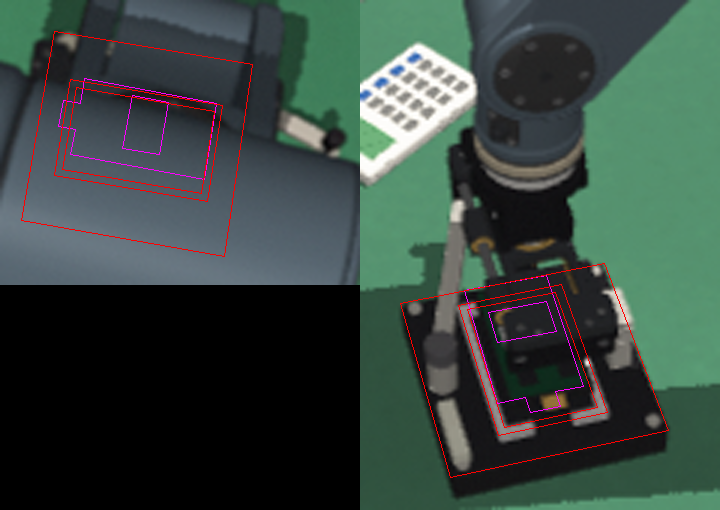

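```bash
python3 - <<'E'
from h import *
F=np.array([.5263,-.0427,-.2]); ims={"scene":robot.camera("scene")}
o=robot.get_obs(); p=o["position"]; q=o["tool_rot"]; yaw=-2*np.arctan2(q[0],q[1]); print(p,yaw)
overlay(ims,[(MOD,[p[0]-.0003,p[1],yaw],p[2]-.0138,(255,0,255)),(FIX,F,0,(0,0,255))],"pics/in2.png",[("scene",(285,190,375,265))],8)
go(.5263,-.0427,.045,-.2)
E
```

```text
[ 0.52791006 -0.04295289  0.06566031] -0.20028642681873865
dp [1.7, -0.1, 20.7] rot [-0.0001, 0.0014, -0.0003] t 6.35
```

View pics/in2.png

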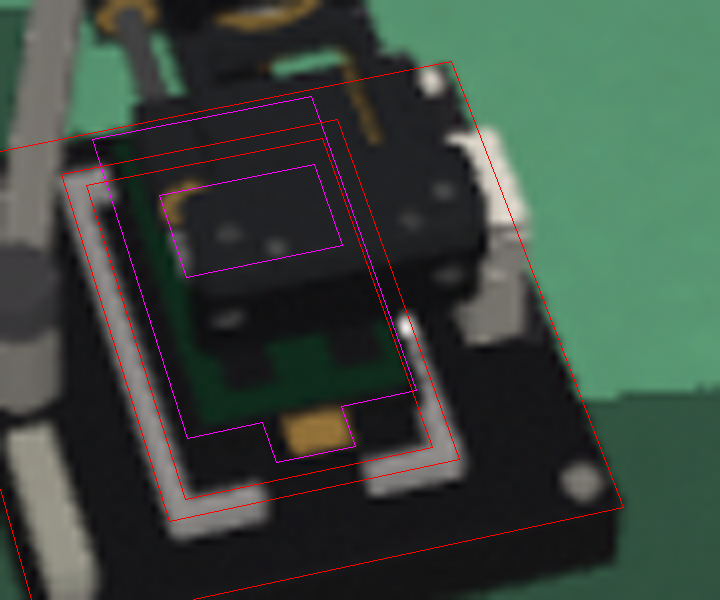

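```bash
cat > m3.py <<'E'
from h import *
import sys
F=np.array([.5263,-.0427,-.2]); ims={"scene":robot.camera("scene")}
o=robot.get_obs(); p=o["position"]; q=o["tool_rot"]; yaw=-2*np.arctan2(q[0],q[1]); z=p[2]-.0138
V=[np.array([[32,-30,10],[32,55,10],[11,55,10],[11,69,10],[-11,69,10],[-11,55,10],[-28,55,10]])/1000]
for dz in(0,.001):
    for fr in ((1,1,0),(1,1,1)):
        r=fit(ims,V,[p[0],p[1],yaw],z+dz,fr); print(r[0].round(4),round(r[1],2))
r=fit(ims,V,[p[0],p[1],yaw],z,(1,1,0)); f=fit(ims,FIX,F); print("fix",f)
overlay(ims,[(MOD,r[0],z,(255,0,255)),(FIX,F,0,(0,0,255))],sys.argv[1],[("scene",(285,190,375,265))],8)
E
python3 m3.py pics/in3.png
```

```text
[ 0.532  -0.0452 -0.2003] -6.84
[ 0.5318 -0.0451 -0.2001] -6.83
[ 0.5323 -0.044  -0.2003] -6.85
[ 0.5325 -0.0429 -0.2   ] -6.82
fix (array([ 0.5257018 , -0.06433273, -0.08545118]), np.float64(-4.054570198059082))
```

View pics/in3.png

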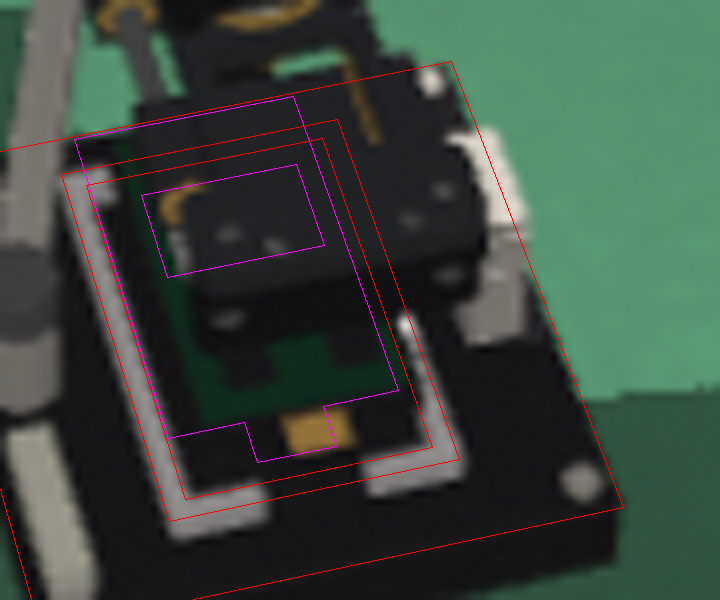

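```bash
cat > m4.py <<'E'
from h import *
def gold(im,c,box,z,pose,n):
    l,t,r,b=box; s=im[t:b,l:r].astype(float); w=np.clip((s[...,0]-s[...,2])-30,0,60)*(s[...,0]>s[...,1])
    lab,L,st,cen=cv2.connectedComponentsWithStats((w>0).astype(np.uint8)); i=1+np.argmax(st[1:,4]); w=w*(L==i)
    yy,xx=np.mgrid[t:b,l:r]; uv=((w*xx).sum()/w.sum(),(w*yy).sum()/w.sum())
    P=back(c,uv,z)[:2]-pose[:2]; a=pose[2]; R2=np.array([[np.cos(a),np.sin(a)],[-np.sin(a),np.cos(a)]])
    print(n,np.round(uv,1),st[i,4],"in frame mm",(R2@P*1000).round(1))
M0=[.4609,.2604,-.1032]; F=[.5263,-.0427,-.2]
if __name__=="__main__":
    for c,box in (("scene",(415,345,440,365)),("top",(200,270,220,292))):
        gold(cv2.imread(f"pics/{c}0.png")[:,:,::-1],c,box,.01,M0,c+"0")
    im=robot.camera("scene"); p=robot.get_obs()["position"]
    for dz in(0,.001): gold(im,"scene",(315,235,335,252),p[2]-.0143+.01+dz,F,"now in fixture frame")
    q=robot.get_obs()["tool_rot"]; gold(im,"scene",(315,235,335,252),p[2]-.0043,[p[0],p[1],-2*np.arctan2(q[0],q[1])],"now in tool frame")
E
python3 m4.py
```

```text
scene0 [426.4 356.3] 61 in frame mm [-3.3 62.9]
top0 [211.1 280.9] 48 in frame mm [-1.6 62.5]
now in fixture frame [324.4 243.5] 42 in frame mm [-1.7 61.5]
now in fixture frame [324.4 243.5] 42 in frame mm [-1.5 62.2]
now in tool frame [324.4 243.5] 42 in frame mm [-3.1 61.4]
```

```bash
python3 - <<'E'
from h import *
F=[.5263,-.0427,-.2]
P=place(np.array([[15,64,39],[15,58,39],[-15,64,39],[-15,58,39]])/1000,F)
print(((proj("scene",P)+.5-[285,190])*8).round(0).tolist())
z=robot.get_obs()["position"][2]-.0043
Rm=R.from_euler("z",.2).as_matrix()
for n,uv in dict(LB=(200,425),RB=(415,378),TLf=(293,456),TRf=(352,448),TLb=(283,413),TRb=(345,405)).items():
    B=back("scene",np.array(uv)/8-.5+[285,190],z); print(n,(Rm@(B-[*F[:2],0])*1000).round(1)[:2])
im=robot.camera("scene"); big=cv2.resize(im[222:262,300:350,::-1],None,fx=14,fy=14,interpolation=cv2.INTER_CUBIC)
big=np.clip(big.astype(float)*1.8,0,255).astype(np.uint8)
for m in MOD[:1]: cv2.polylines(big,[np.int32((proj("scene",place(m,F,z-.01))+.5-[300,222])*14)],False,(255,0,255),1)
for q in proj("scene",P): cv2.circle(big,tuple(int(v) for v in (q+.5-[300,222])*14),3,(0,255,255),-1)
for m in FIX: cv2.polylines(big,[np.int32((proj("scene",place(m,F))+.5-[300,222])*14)],False,(0,0,255),1)
cv2.imwrite("pics/in4.png",big)
E
```

```text
[[262.0, 501.0], [256.0, 484.0], [368.0, 479.0], [362.0, 462.0]]
LB [28.8 50.9]
RB [-31.6  50.2]
TLf [ 7.2 67.5]
TRf [-8.8 68.9]
TLb [ 6.1 52.7]
TRb [-10.8  54.3]
```

View pics/in4.png

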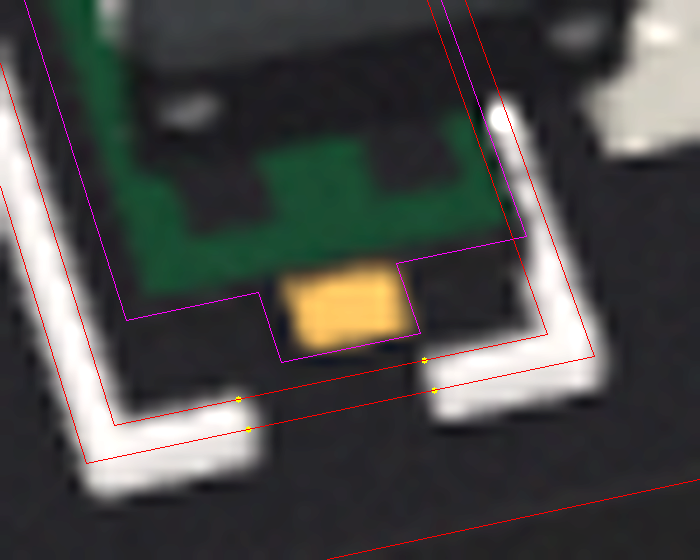

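```bash
python3 -m jog '{"dp":[[-0.3,0.5,2],[-0.3,0.5,5],[-0.3,0.5,8],[-0.3,0.5,11],[-0.3,0.5,13],[-0.3,0.5,15],[-0.3,0.5,16],[-0.3,0.5,16],[-0.3,0.5,16]],"delta_rot":[[0,0,0],[0,0,0],[0,0,0],[0,0,0],[0,0,0],[0,0,0],[0,0,0],[0,0,0],[0,0,0]],"gripper":[-1,-1,-1,-1,-1,-1,-1,-1,-1]}' 20
```

```text
time: 7.4
position: [0.5279, -0.0424, 0.0491]
tool_rot: [0.1, 0.995, -0.0, 0.0]
ft_force: [0.1, 0.9, -1.7]
grip_width: 0.0298
grip_force: 20.0
```

```bash
python3 -m jog '{"dp":[[0,0,1],[0,0,2],[0,0,3],[0,0,4],[0,0,4.6],[0,0,5.2],[0,0,5.2],[0,0,5.2],[0,0,5.2]],"delta_rot":[[0,0,0],[0,0,0],[0,0,0],[0,0,0],[0,0,0],[0,0,0],[0,0,0],[0,0,0],[0,0,0]],"gripper":[-1,-1,-1,-1,-1,-1,-1,-1,-1]}' 20
```

```text
time: 8.3
position: [0.5278, -0.0424, 0.0443]
tool_rot: [0.1, 0.995, -0.0, 0.0]
ft_force: [-1.7, 0.3, 6.2]
grip_width: 0.0296
grip_force: 20.0
```

```bash
python3 -m jog '{"dp":[[0,0,0],[0,0,0],[0,0,0],[0,0,0],[0,0,0],[0,0,-10],[0,0,-30],[0,0,-60],[0,0,-95],[0,0,-130],[0,0,-150],[0,0,-150]],"delta_rot":[[0,0,0],[0,0,0],[0,0,0],[0,0,0],[0,0,0],[0,0,0],[0,0,0],[0,0,0],[0,0,0],[0,0,0],[0,0,0],[0,0,0]],"gripper":[0.1,0.1,0.1,0.1,0.1,0.1,0.1,0.1,0.1,0.1,0.1,0.1]}' 20
python3 - <<'E'
from h import *
F=np.array([.5263,-.0427,-.2]); c,s=np.cos(F[2]),np.sin(F[2]); h=F[:2]+.068*np.array([c,s])
for a in (1.237,1.0,.75,.5,.25,0,):
    t=F[2]+a; k=h-.16*np.array([np.cos(t),np.sin(t)])
    # finger contact point centre: on the -y (opening) side, i.e. along increasing-angle tangent
    tang=np.array([np.sin(t),-np.cos(t)]); print(a,k.round(4),tang.round(3))
E
```

```text
time: 9.5
position: [0.53, -0.0429, 0.1977]
tool_rot: [0.1, 0.995, -0.001, 0.004]
ft_force: [0.8, 0.2, -0.2]
grip_width: 0.0478
grip_force: 0.0
1.237 [ 0.5115 -0.194 ] [ 0.861 -0.509]
1.0 [ 0.4815 -0.171 ] [ 0.717 -0.697]
0.75 [ 0.4565 -0.1398] [ 0.523 -0.853]
0.5 [ 0.4401 -0.1035] [ 0.296 -0.955]
0.25 [ 0.4331 -0.0642] [ 0.05  -0.999]
0 [ 0.4361 -0.0244] [-0.199 -0.98 ]
```

```bash
python3 - <<'E'
from h import *
go(.5115,-.194,.135,1.037); print(robot.get_obs()["q"])
ims={"top":robot.camera("top"),"scene":robot.camera("scene")}
overlay(ims,[(MOD,[.5263,-.0427,-.2],.03,(255,0,255))],"pics/s1.png",[("scene",(265,150,375,280))],4)
E
```

```text
dp [-11.3, -151.7, 62.9] rot [-0.0057, 0.0067, -1.237] t 9.5
[-2.91027476e-01  4.32569292e-01  1.69891083e+00  1.49666143e-05
  1.00187989e+00 -1.66186448e+00]
```

View pics/s1.png

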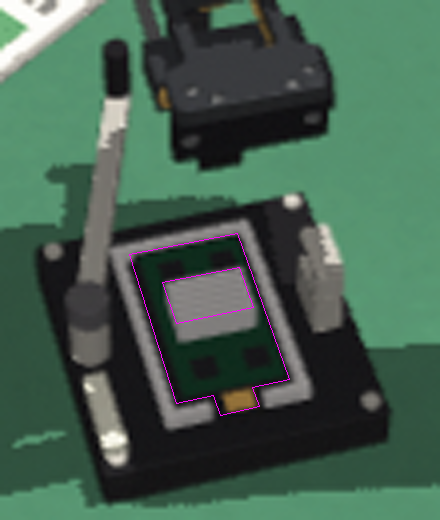

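```bash
python3 -m jog '{"dp":[[-1,-20,0],[-3,-45,5],[-5,-75,20],[-7,-100,35],[-9,-125,50],[-11,-151.7,60],[-11.3,-151.7,63],[-11.3,-151.7,63],[-11.3,-151.7,63]],"delta_rot":[[0,0,-0.13],[0,0,-0.26],[0,0,-0.39],[0,0,-0.52],[0,0,-0.66],[0,0,-0.8],[0,0,-0.8],[0,0,-0.8],[0,0,-0.8]],"gripper":[0.6,0.6,0.6,0.6,0.6,0.6,0.6,0.6,0.6]}' 8
python3 - <<'E'
from h import *
go(.5115,-.194,.081,.6)
ims={"scene":robot.camera("scene")}
k=np.array([[[.5115,-.194,.110],[.5115,-.194,.074]]])
overlay(ims,[([k[0]],[0,0,0],0,(255,0,255))],"pics/s2.png",[("scene",(230,110,350,230))],4)
E
```

```text
time: 10.5
position: [0.5081, -0.1921, 0.1301]
tool_rot: [-0.295, 0.955, 0.001, -0.001]
ft_force: [-0.4, 0.2, -0.1]
grip_width: 0.0694
grip_force: 0.0
dp [-1.7, -3.6, 49.1] rot [0.0024, -0.0007, -0.001] t 10.5
```

View pics/s2.png

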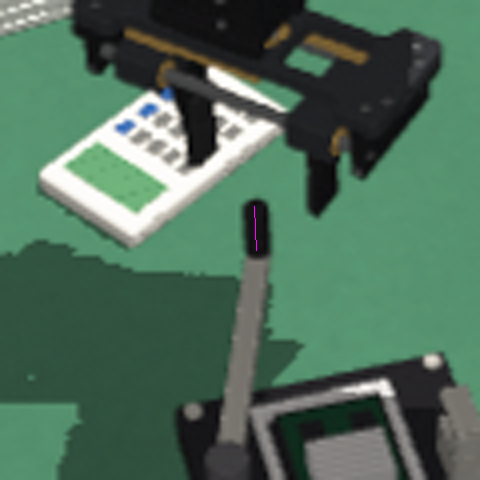

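```bash
python3 -m jog '{"dp":[[-1.7,-3.6,10],[-1.7,-3.6,25],[-1.7,-3.6,38],[-1.7,-3.6,45],[-1.7,-3.6,49],[-1.7,-3.6,49],[-1.7,-3.6,49],[-1.7,-3.6,49],[-1.7,-3.6,49],[-1.7,-3.6,49],[-1.7,-3.6,49],[-1.7,-3.6,49]],"delta_rot":[[0,0,0],[0,0,0],[0,0,0],[0,0,0],[0,0,0],[0,0,0],[0,0,0],[0,0,0],[0,0,0],[0,0,0],[0,0,0],[0,0,0]],"gripper":[0.6,0.6,0.6,0.6,0.6,0.6,-0.7,-0.7,-0.7,-0.7,-0.7,-0.7]}' 8
cat > arc.py <<'E'
from h import *
F=np.array([.5263,-.0427,-.2]); h=F[:2]+.068*np.array([np.cos(.2),-np.sin(.2)])
o=robot.get_obs(); d=h-o["position"][:2]; print("r",np.hypot(*d),"ang",np.arctan2(d[1],d[0])+.2,o["ft_force"],o["grip_width"])
T=R.from_quat(o["tool_rot"]).as_matrix(); r=min(max(np.hypot(*d),.157),.163)
for a in (1.15,1.05,.95,.85,.75,.65,.55,.45,.35,.25,.15,.1,.05,0,-.03):
    t=a-.2; k=h-r*np.array([np.cos(t),np.sin(t)]); v=T.T@np.array([*(k-o["position"][:2]),0])*1000; print(a,v.round(1)[:2].tolist())
E
python3 arc.py
```

```text
time: 11.75
position: [0.5123, -0.1953, 0.082]
tool_rot: [-0.295, 0.955, -0.0, 0.0]
ft_force: [-0.8, -0.7, -0.3]
grip_width: 0.0298
grip_force: 0.0
r 0.16082167510454662 ang 1.245211229681431 [-0.78936163 -0.67896074 -0.30267582] 0.029795580004040683
1.15 [5.9, 14.1]
1.05 [10.7, 29.5]
0.95 [13.9, 45.2]
0.85 [15.5, 61.2]
0.75 [15.5, 77.3]
0.65 [13.9, 93.3]
0.55 [10.7, 109.0]
0.45 [6.0, 124.4]
0.35 [-0.3, 139.2]
0.25 [-8.0, 153.3]
0.15 [-17.1, 166.6]
0.1 [-22.1, 172.9]
0.05 [-27.4, 178.9]
0 [-33.1, 184.6]
-0.03 [-36.6, 187.9]
```

```bash
python3 -m jog '{"dp":[[0,0,0],[0,0,0],[0,0,0],[5.9,14.1,0],[10.7,29.5,0],[13.9,45.2,0],[15.5,61.2,0],[15.5,77.3,0],[13.9,93.3,0],[10.7,109,0],[6,124.4,0],[6,124.4,0]],"delta_rot":[[0,0,0],[0,0,0],[0,0,0],[0,0,0.06],[0,0,0.13],[0,0,0.19],[0,0,0.25],[0,0,0.32],[0,0,0.38],[0,0,0.45],[0,0,0.51],[0,0,0.51]],"gripper":[-0.7,-0.7,-0.7,-0.7,-0.7,-0.7,-0.7,-0.7,-0.7,-0.7,-0.7,-0.7]}' 8
python3 arc.py
```

```text
time: 12.95
position: [0.4359, -0.0945, 0.0818]
tool_rot: [-0.046, 0.999, 0.001, -0.001]
ft_force: [-1.7, 0.3, -2.1]
grip_width: 0.0156
grip_force: 8.0
r 0.16163738411785997 ang 0.43931706243136603 [-1.6847439   0.34057695 -2.08998304] 0.015564928245571277
1.15 [-54.2, -98.5]
1.05 [-42.6, -87.4]
0.95 [-32.0, -75.1]
0.85 [-22.8, -61.8]
0.75 [-14.9, -47.7]
0.65 [-8.5, -32.9]
0.55 [-3.6, -17.5]
0.45 [-0.3, -1.7]
0.35 [1.5, 14.4]
0.25 [1.6, 30.5]
0.15 [0.2, 46.6]
0.1 [-1.2, 54.6]
0.05 [-2.9, 62.5]
0 [-5.1, 70.3]
-0.03 [-6.5, 74.9]
```

```bash
python3 -m jog '{"dp":[[1,8,0],[1.5,18,0],[1.6,30,0],[0.2,44,0],[-1.2,54.6,0],[-2.9,62.5,0],[-4,66,0],[-5,69,0],[-5.2,71,0],[-5.5,72,0],[-5.5,72,0]],"delta_rot":[[0,0,0.04],[0,0,0.08],[0,0,0.13],[0,0,0.18],[0,0,0.22],[0,0,0.26],[0,0,0.28],[0,0,0.29],[0,0,0.29],[0,0,0.29],[0,0,0.29]],"gripper":[-0.7,-0.7,-0.7,-0.7,-0.7,-0.7,-0.7,-0.7,-0.7,-0.7,-0.7]}' 8
python3 arc.py | head -1
```

```text
time: 14.05
position: [0.435, -0.0249, 0.0817]
tool_rot: [0.099, 0.995, -0.001, -0.001]
ft_force: [-5.5, -5.4, 0.9]
grip_width: 0.0155
grip_force: 8.0
r 0.16104001292995 ang 0.004557917021475094 [-5.45833834 -5.40750412  0.88839856] 0.015544867918799743
```

```bash
python3 -m jog '{"dp":[[0,1,0],[0,2,0],[0,2,0],[0,2,0]],"delta_rot":[[0,0,0],[0,0,0],[0,0,0],[0,0,0]],"gripper":[-0.7,-0.7,-0.7,-0.7]}' 8
python3 arc.py | head -1
```

```text
time: 14.45
position: [0.435, -0.0245, 0.0817]
tool_rot: [0.098, 0.995, -0.002, -0.002]
ft_force: [-7.6, -14.5, 2.3]
grip_width: 0.0166
grip_force: 8.0
r 0.16109840819808008 ang 0.001875449846913707 [ -7.6325128  -14.47144565   2.28095522] 0.016561932601560896
```

```bash
python3 -m jog '{"dp":[[0,0,0],[0,0,0],[0,0,0],[0,0,0],[0,0,0],[0,0,-10],[0,0,-30],[0,0,-60],[0,0,-95],[0,0,-130],[0,0,-150],[0,0,-150]],"delta_rot":[[0,0,0],[0,0,0],[0,0,0],[0,0,0],[0,0,0],[0,0,0],[0,0,0],[0,0,0],[0,0,0],[0,0,0],[0,0,0],[0,0,0]],"gripper":[0,0,0,0,0,0,0,0,0,0,0,0]}' 8
python3 - <<'E'
from h import *
F=np.array([.5263,-.0427,-.2]); h=F[:2]+.068*np.array([np.cos(.2),-np.sin(.2)])
ims={"scene":robot.camera("scene")}
overlay(ims,[(ARM,[*h,-.2],0,(0,255,255))],"pics/e.png",[("scene",(265,130,385,280))],4)
E
```

```text
time: 15.65
position: [0.4385, -0.0222, 0.2353]
tool_rot: [0.1, 0.995, -0.001, 0.004]
ft_force: [-0.2, -0.3, -0.6]
grip_width: 0.0435
grip_force: 0.0
```

View pics/e.png

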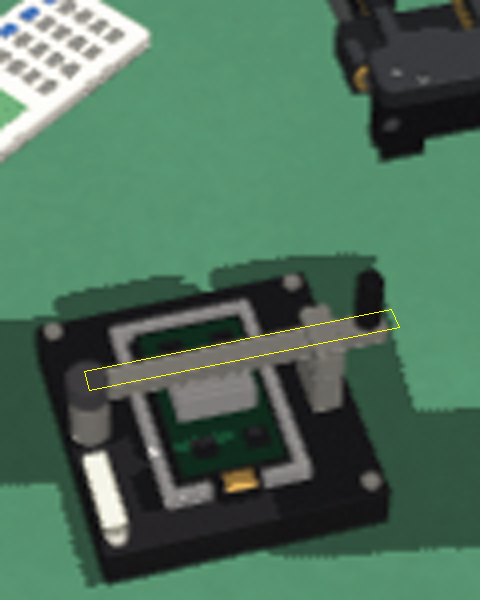

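```bash
python3 -c "
from rig import robot
print(robot.hand_in())"
```

```text
the job is handed in; nothing more can be done
None
```

The short board is seated in the nest with its tongue in the notch, and the hold-down arm is swung home against the catch's stop (about 14 N when pushed further); I handed the job in at about 16 s with the gripper clear, and the judge returned no verdict.

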